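Seat the cover plugs of a bench slat in order

TASK

Three round wooden cover plugs stand proud of the pine bench slat: with a fingertip, gently press the large one fully home, then the medium one, then the small one, so that each one is down on the wood. Only press them, never pinch or pull them, and leave the square plug standing as it is, since its bolt is not in yet. Do not disturb the flask, hammer, offcut or drill.

Things in the scene. Friction and masses are not known exactly. Their poses are not given: they have to be found in the camera images.
- slat: pale pine bench slat, 150 x 460 x 30 mm, long side along its own y, screwed down on two bearers so that it cannot move; its flat top is 50 mm above the table. Origin: on the table under the slat's centre. Four dark wooden cover plugs stand in a row in its top, about 90 mm apart along its y, in any order
- large (a joint): how far the large round plug is pushed down, in m: 0 = underside of its rubber washer 9 mm above the slat, 0.009 = fully home, washer seated on the slat (hard stop). Starts between 0 and 0.003, grows as it goes down. Tight fit: takes about 4 N to move, no spring, stays where it is left; press to about 8 N to seat it, over 25 N is too hard. Negative = drawn up out of its hole
- large_top (a point): centre of the flat top of the large round plug: round head 54 mm across, flat top 48 mm across. Head 6 mm thick on a 4 mm soft rubber washer that gives 1 mm per 3 N (4 mm at most) and springs back. Unpressed, this point is 69 mm above the table (19 mm above the slat) at joint value 0, 60 mm (10 mm) when home; lower by the squeeze while pressed. z is up
- medium (a joint): how far the medium round plug is pushed down, in m: 0 = underside of its rubber washer 9 mm above the slat, 0.009 = fully home, washer seated on the slat (hard stop). Starts between 0 and 0.003, grows as it goes down. Tight fit: takes about 4 N to move, no spring, stays where it is left; press to about 8 N to seat it, over 25 N is too hard. Negative = drawn up out of its hole
- medium_top (a point): centre of the flat top of the medium round plug: round head 34 mm across, flat top 28 mm across. Head 6 mm thick on a 4 mm soft rubber washer that gives 1 mm per 3 N (4 mm at most) and springs back. Unpressed, this point is 69 mm above the table (19 mm above the slat) at joint value 0, 60 mm (10 mm) when home; lower by the squeeze while pressed. z is up
- small (a joint): how far the small round plug is pushed down, in m: 0 = underside of its rubber washer 9 mm above the slat, 0.009 = fully home, washer seated on the slat (hard stop). Starts between 0 and 0.003, grows as it goes down. Tight fit: takes about 4 N to move, no spring, stays where it is left; press to about 8 N to seat it, over 25 N is too hard. Negative = drawn up out of its hole
- small_top (a point): centre of the flat top of the small round plug: round head 22 mm across, flat top 16 mm across. Head 6 mm thick on a 4 mm soft rubber washer that gives 1 mm per 3 N (4 mm at most) and springs back. Unpressed, this point is 69 mm above the table (19 mm above the slat) at joint value 0, 60 mm (10 mm) when home; lower by the squeeze while pressed. z is up
- square (a joint): how far the square plug is pushed down, in m: 0 = underside of its rubber washer 9 mm above the slat, 0.009 = fully home, washer seated on the slat (hard stop). Starts between 0 and 0.003, grows as it goes down. Tight fit: takes about 4 N to move, no spring, stays where it is left; press to about 8 N to seat it, over 25 N is too hard. Negative = drawn up out of its hole
- square_top (a point): centre of the flat top of the square plug: square head 36 x 36 mm, flat top 30 x 30 mm; to be left alone. Head 6 mm thick on a 4 mm soft rubber washer that gives 1 mm per 3 N (4 mm at most) and springs back. Unpressed, this point is 69 mm above the table (19 mm above the slat) at joint value 0, 60 mm (10 mm) when home; lower by the squeeze while pressed. z is up
- flask: brass-coloured metal drinking flask, 72 mm across, 200 mm tall, loose, standing to the left of the slat; origin at the centre of its underside. Bystander
- hammer: hammer lying on the table to the right of the slat, loose, about 300 mm long, its handle to its own -x; origin on its underside. Bystander
- offcut: pine offcut 160 x 45 x 30 mm (x, y, z), loose, lying on the table beyond the slat; origin at the centre of its underside. Bystander
- drill: blue cordless drill lying on its side, loose, 60 mm high, its chuck to its own +x; origin on the table under the middle of its barrel. Bystander

How it is judged:
By the outcome, as a careful person would: the job done as asked, in the order asked, and still so for the second after the job is handed in, with the robot touching nothing.
It also fails if it takes over 45 s, if anything falls off the work surface, if the arm or the gripper's body presses on something with over 40 N, if the wrist force passes 120 N, or if a joint passes its speed limit or range.

ROBOT

A 7-joint arm with a two-finger parallel gripper is mounted at the origin on the work surface. World frame = base frame: x ahead of the robot, y to its left, z up, the work surface at z = 0. Lengths are in m, angles in rad, forces in N, time in s.
With the tool pointing down it reaches from about 0.4 to 0.875 m from the base axis. Payload 6.5 kg.
Tool frame: the origin (TCP) lies at the centre of the arm's flange, where the gripper is bolted on; the fingertips stand 173 mm ahead of it and the grasp point (between the pads) lies 155 mm ahead of it (grasp_offset is the distance from the TCP to the grasp point, in m); z points along the fingers, y is the line along which they close (so a half turn about z gives the same grasp; the last joint's range is limited). The gripper opens to 85 mm and grips with 20 to 120 N. Pads are 22 mm wide; open, the fingers measure 114 mm over their backs; the gripper's body (76 mm by 85 mm) begins 54 mm behind the grasp point. The pads swing forward as they close: fully open they stand 13 mm farther back than shut.
Start: joints at [-1.406, 0.536, -0.004, 1.538, 0.003, 1.067, -0.071], TCP at [0.149, 0.633, 0.405] pointing down, gripper open.
Joint ranges: [-2.7, 2.7], [-0.37, 2.16], [-1.27, 1.26], [0.24, 2.4], [-1.31, 4.45], [0.19, 1.91], [-2.76, 2.76]. Speed limits (rad/s): [2.39, 2.39, 3.14, 3.14, 3.14, 3.14, 3.14].

INTERFACE

Orientations are given as a rotation vector (axis times angle).
In Python, from station import read_state, capture, camera_info, sign_off, grasp_offset gives the robot as it stands.
- The arm moves only by the shell command python3 -m pendant 'ROWS' [OPENING] [FORCE]. ROWS is JSON, a list of rows, each an object with "slide": the shift along the world's x, y, z in cm, a list of three; "spin": the turn about the world's z in rad. In form: [{"slide": [x, y, z], "spin": spin}, ...]. A call has 1 to 8 rows; each row is the pose to reach, as a shift and turn from the pose commanded when the call began; what a row does not reach only later rows make up. A row lasts 1/12 s, in which the tool goes at most 41.7 mm and 7.16 degrees, less where a joint would pass 70% of its speed; a pose out of reach is approached as far as the arm can. A call with a gripper value outside its range is refused whole. OPENING is the closure, from 0 (fully open) to 1 (shut), set as the call begins (- or left out, the last holds). The fingers move at their own pace and stop on an object; FORCE is the grip in N (left out, the last holds). Time passes only in rows, so rows that repeat a pose let the fingers close. It gives the time, the measured TCP pose, the force, the opening and the grip force at its end, in the units of the state.
- read_state(): the state, without advancing time (a new reading comes with each control period).
- capture(name): name is "scene" or "top" or "wrist"; returns (picture, depth): 384x512x3 uint8, red, green, blue; 384x512 float32, m along the optical axis (not along the pixel's ray), 0 where there is no reading.
- camera_info(name): a dict with "fx", "fy", "cx", "cy" (pixels), "k1" (the pictures are not rectified: a ray, as slopes to the right and down, at radius r is drawn at 1 + k1 r^2 times it, then the intrinsics apply), "R" (3x3) and "t" (3): a world point X has camera coordinates R X + t. Camera axes: x right, y down, z forward; pixel columns grow to the right and rows downward; lengths in m; the calibration is good to about 2 mm. A picture is of the moment at which its call begins: read the wrist's pose just before it. camera_info takes no time and is no camera call; for the wrist camera it gives the pose at the moment of the call.
- sign_off(): hands the job in; it is judged then, once.
The state is a dict: "time": time; "qpos": joint angles; "joint_velocities": joint speeds; "effort": joint torques, N m; "ee_pos": TCP position; "eef_rot": TCP orientation; "wrist_force": force on the tool from outside, world axes, zero at the start; "ft_torque": the same for the moment, N m; "gripper_width": finger opening in m; "finger_force": force on a finger pad.
Only numpy, scipy, OpenCV 4.12 (cv2) and the standard library are available. Lean on these libraries where they do the work, as an engineer would, in place of code of your own. Each camera call takes 0.05 s, during which the arm holds its last target. There are 200 camera calls.

## Working session

There is one attempt and no reset: what is moved stays moved. The work goes in short steps, Python scripts to look and compute and a shell command to move; the robot and the scene stay as the last step left them, time stands still between calls to the robot, and variables do not carry over. Pictures are saved under pics/ and viewed, at most 10 in all, crops included, and the job is handed in when it is done.

```bash
mkdir -p pics; ls; cat > h.py <<'E'
import numpy as np,cv2
from station import *
def save(n,name):
    info=camera_info(n);im,d=capture(n);np.savez('pics/'+name+'.npz',im=im,d=d,**{k:np.array(v) for k,v in info.items()})
    cv2.imwrite('pics/'+name+'.png',im[:,:,::-1]);return im,d,info
def ray(i,u,v):
    x,y=(u-float(i['cx']))/float(i['fx']),(v-float(i['cy']))/float(i['fy']);a,b=x,y
    for _ in range(20):
        s=1+float(i['k1'])*(a*a+b*b);a,b=x/s,y/s
    R=np.array(i['R']);t=np.array(i['t']);return -R.T@t,R.T@np.array([a,b,1.])
def onz(i,u,v,z):
    o,d=ray(i,u,v);return o+d*(z-o[2])/d[2]
def dep(i,u,v,D):
    o,d=ray(i,u,v);return o+d*D
E
python3 - <<'E'
from h import *
print(grasp_offset);s=read_state();print(s)
for n in ['scene','top','wrist']:
    im,d,i=save(n,n+'0');print(n,{k:np.round(v,3).tolist() for k,v in i.items()})
a=cv2.imread('pics/top0.png');b=cv2.imread('pics/scene0.png')
E
```

```text
pics
0.1547
{'time': 0.0, 'qpos': array([-1.40623275,  0.5372102 , -0.00442803,  1.53886325,  0.00261273,
        1.06731029, -0.0712131 ]), 'joint_velocities': array([-0.00104624,  0.00022737, -0.0017946 ,  0.00086787,  0.00048955,
       -0.00098833,  0.00111627]), 'effort': array([ 2.88654956e-04, -5.83437002e+01,  1.04858078e+00, -2.59097582e+01,
        1.22314956e-02,  9.76801675e-03, -1.15019904e-05]), 'ee_pos': array([0.14859707, 0.63245011, 0.40378824]), 'eef_rot': array([-3.61584775e-01, -3.12065460e+00,  2.80306011e-03]), 'wrist_force': array([ 0.09909735, -0.80170849, -0.49722081]), 'ft_torque': array([-0.02418871, -0.02151716, -0.01025046]), 'finger_force': 0.0, 'gripper_width': 0.08521823838405834}
scene {'fx': 409.397, 'fy': 409.397, 'cx': 256.34, 'cy': 194.124, 'k1': -0.139, 'R': [[-0.651, 0.759, -0.021], [0.469, 0.379, -0.798], [-0.598, -0.529, -0.602]], 't': [0.346, -0.193, 1.554]}
top {'fx': 372.503, 'fy': 372.503, 'cx': 250.062, 'cy': 193.957, 'k1': -0.041, 'R': [[-0.014, -1.0, -0.007], [-0.999, 0.014, -0.049], [0.049, 0.007, -0.999]], 't': [0.021, 0.543, 1.03]}
wrist {'fx': 297.983, 'fy': 297.983, 'cx': 259.374, 'cy': 186.479, 'k1': -0.045, 'R': [[0.229, 0.973, -0.001], [0.94, -0.221, 0.261], [0.253, -0.061, -0.965]], 't': [-0.65, -0.034, 0.38]}
```

View pics/top0.png

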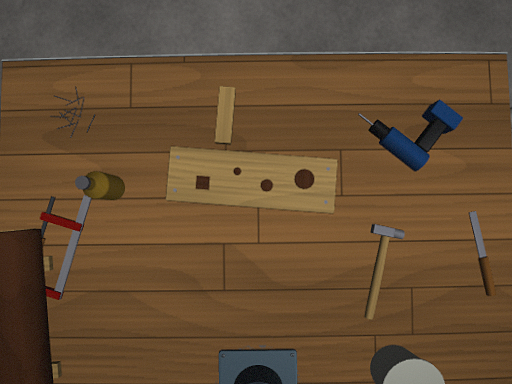

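View pics/scene0.png

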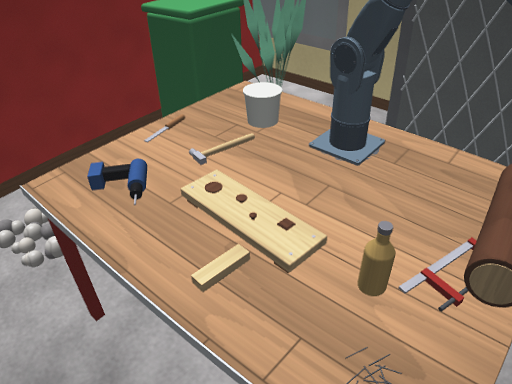

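The top view shows, from left to right, the square plug (203,183), small (237,171), medium (266,185) and large (304,179). The scene view shows the same plugs at (286,224), (253,216), (241,198) and (213,187). A brown body sits at the left edge of the top view, and I'll check how high it is.

```bash
python3 - <<'E'
from h import *
L=lambda n:dict(np.load(f'pics/{n}.npz'))
def blobs(f,seeds,win):
    im=f['im'].astype(int);g=im.sum(2);out=[]
    for u,v in seeds:
        w=g[v-win:v+win+1,u-win:u+win+1]; m=(w<(w.min()+np.percentile(w,90))/2).astype(np.uint8)
        n,l,st,c=cv2.connectedComponentsWithStats(m);k=l[win,win]
        if k==0: print('seed off');k=1+np.argmax(st[1:,4])
        out.append((c[k]+[u-win,v-win],st[k]))
    return out
T,S=L('top0'),L('scene0')
bt=blobs(T,[(203,183),(237,171),(266,185),(304,179)],14);bs=blobs(S,[(286,224),(253,216),(241,198),(213,187)],13)
for n,a,b in zip(['sq','small','med','large'],bt,bs):
    o1,d1=ray(T,*a[0]);o2,d2=ray(S,*b[0])
    k=np.linalg.lstsq(np.c_[d1,-d2],o2-o1,rcond=None)[0];p,q=o1+k[0]*d1,o2+k[1]*d2
    u,v=np.round(a[0]).astype(int)
    print(n,a[0].round(1),a[1][2:],'tri',((p+q)/2).round(4),'gap',np.linalg.norm(p-q).round(4),'z.066',onz(T,*a[0],.066).round(4),'depth',dep(T,*a[0],np.median(T['d'][v-1:v+2,u-1:u+2])).round(4))
for u,v in [(20,300),(20,260),(100,186),(83,183),(225,115),(400,150)]: print((u,v),dep(T,u,v,T['d'][v,u]).round(3))
for u,v in [(490,230),(495,270)]: print((u,v),dep(S,u,v,S['d'][v,u]).round(3))
for u,v in [(168,147),(337,158),(166,199),(334,213)]: print('corner',onz(T,u,v,.05).round(3))
E
```

```text
sq [202.2 182.3] [ 14  14 166] tri [0.5741 0.1418 0.0625] gap 0.0011 z.066 [0.5741 0.1409 0.066 ] depth [0.574  0.1407 0.0673]
small [236.8 170.9] [ 7  7 42] tri [0.6031 0.0491 0.0615] gap 0.0018 z.066 [0.6032 0.0482 0.066 ] depth [0.6029 0.0481 0.0682]
med [266.3 184.9] [ 12  12 113] tri [ 0.5645 -0.0295  0.0613] gap 0.0016 z.066 [ 0.5647 -0.0299  0.066 ] depth [ 0.5646 -0.0299  0.0667]
large [303.9 178.6] [ 20  20 303] tri [ 0.5797 -0.1302  0.0639] gap 0.0015 z.066 [ 0.5801 -0.1305  0.066 ] depth [ 0.5798 -0.1301  0.0686]
(20, 300) [0.28  0.594 0.132]
(20, 260) [0.378 0.6   0.123]
(100, 186) [0.562 0.384 0.145]
(83, 183) [0.566 0.402 0.199]
(225, 115) [0.765 0.081 0.029]
(400, 150) [ 0.656 -0.396  0.054]
(490, 230) [0.336 0.598 0.128]
(495, 270) [0.452 0.647 0.116]
corner [0.673 0.236 0.05 ]
corner [ 0.636 -0.224  0.05 ]
corner [0.531 0.242 0.05 ]
corner [ 0.487 -0.212  0.05 ]
```

View pics/wrist0.png

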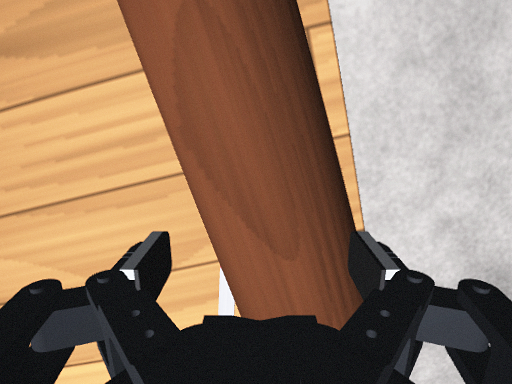

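The triangulated points agree with the given heights and sizes, and all are within reach. The brown log tops out at about 0.13 m, so I'll stay high while shutting the gripper and crossing to the large plug.

```bash
python3 -m pendant '[{"slide":[2,-3.6,0],"spin":0},{"slide":[4,-7.1,0],"spin":0},{"slide":[6,-10.7,0],"spin":0},{"slide":[8,-14.2,0],"spin":0},{"slide":[10,-17.8,0],"spin":0},{"slide":[12,-21.3,0],"spin":0},{"slide":[14,-24.9,0],"spin":0},{"slide":[16,-28.4,0],"spin":0}]' 1 20
python3 -m pendant '[{"slide":[2,-3.6,0],"spin":0},{"slide":[4,-7.1,0],"spin":0},{"slide":[6,-10.7,0],"spin":0},{"slide":[8,-14.2,0],"spin":0},{"slide":[10,-17.8,0],"spin":0},{"slide":[12,-21.3,0],"spin":0},{"slide":[14,-24.9,0],"spin":0},{"slide":[16,-28.4,0],"spin":0}]'
```

```text
time: 0.82
ee_pos: [0.3092, 0.3466, 0.4046]
eef_rot: [-0.362, -3.121, 0.0]
wrist_force: [0.9, 0.1, -0.0]
gripper_width: 0.0002
finger_force: 0.0
time: 1.48
ee_pos: [0.4691, 0.0627, 0.4048]
eef_rot: [0.362, 3.12, 0.0]
wrist_force: [1.1, 0.4, -0.3]
gripper_width: -0.0001
finger_force: 0.0
```

```bash
python3 -m pendant '[{"slide":[1.8,-3.2,-1],"spin":0},{"slide":[3.7,-6.4,-2.5],"spin":0},{"slide":[5.5,-9.6,-4],"spin":0},{"slide":[7.4,-12.8,-5.5],"spin":0},{"slide":[9.2,-16,-7],"spin":0},{"slide":[11.1,-19.3,-8],"spin":0},{"slide":[11.1,-19.3,-8.5],"spin":0},{"slide":[11.1,-19.3,-8.5],"spin":0}]'
python3 - <<'E'
from h import *
s=read_state();print(s['ee_pos'],s['eef_rot'],s['wrist_force'])
im,d,i=save('wrist','wrist1');print(-i['R'].T@i['t'])
E
```

```text
time: 2.15
ee_pos: [0.5793, -0.1306, 0.318]
eef_rot: [-0.368, -3.117, 0.002]
wrist_force: [-0.4, 1.0, -0.7]
gripper_width: 0.0002
finger_force: 0.0
[ 0.57930794 -0.13060572  0.31798359] [-3.67616444e-01 -3.11747667e+00  2.22998033e-03] [-0.3793917   0.96765832 -0.66389064]
[ 0.51506307 -0.11497552  0.28907624]
```

View pics/wrist1.png

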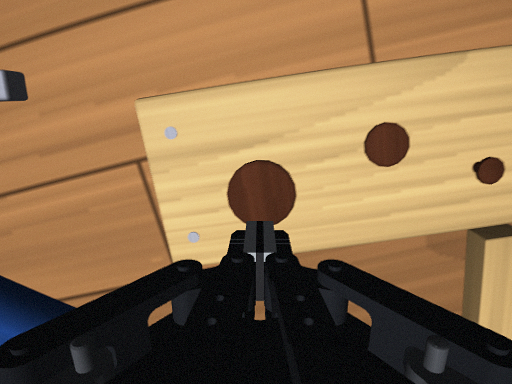

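The closer wrist view shows the large plug at about (262,192), just ahead of the shut fingertips. The medium plug is at (386,145) and the small one at (490,170).

```bash
python3 - <<'E'
from h import *
W=dict(np.load('pics/wrist1.npz'));T=dict(np.load('pics/top0.npz'))
im=W['im'];hsv=cv2.cvtColor(im,cv2.COLOR_RGB2HSV)
g=im.astype(int);m=((g.sum(2)<260)&(g[:,:,0]-g[:,:,2]>25)).astype(np.uint8)
n,l,st,c=cv2.connectedComponentsWithStats(m)
for nm,(u,v),a in [('large',(262,185),(303.9,178.6)),('med',(386,145),(266.3,184.9)),('small',(491,170),(236.8,170.9))]:
    k=l[v,u];mm=(l==k).astype(np.uint8)
    if nm=='small': mm=cv2.morphologyEx(mm,cv2.MORPH_OPEN,cv2.getStructuringElement(cv2.MORPH_ELLIPSE,(19,19)))
    ct=max(cv2.findContours(mm,cv2.RETR_EXTERNAL,cv2.CHAIN_APPROX_NONE)[0],key=len)
    (cu,cv_),r=cv2.minEnclosingCircle(ct)
    D=np.median(W['d'][v-3:v+4,u-3:u+4]);o1,d1=ray(W,cu,cv_);o2,d2=ray(T,*a)
    kk=np.linalg.lstsq(np.c_[d1,-d2],o2-o1,rcond=None)[0];p,q=o1+kk[0]*d1,o2+kk[1]*d2
    print(nm,k,st[k],(round(cu,1),round(cv_,1)),'diam mm',2000*r*D/float(W['fx']),'wrist depth',dep(W,cu,cv_,D).round(4),'tri',p.round(4),q.round(4))
E
```

```text
large 42 [ 228  160   68   65 3424] (261.2, 193.0) diam mm 51.572254 wrist depth [ 0.5767 -0.1286  0.0721] tri [ 0.5798 -0.1293  0.0612] [ 0.5805 -0.131   0.0615]
med 36 [ 364  122   45   45 1533] (386.0, 143.5) diam mm 33.87581 wrist depth [ 0.562  -0.0297  0.0688] tri [ 0.5623 -0.0291  0.0672] [ 0.5646 -0.0299  0.0674]
small 39 [473 157  31  27 563] (490.3, 170.7) diam mm 20.725088 wrist depth [0.6011 0.0473 0.0701] tri [0.6018 0.0486 0.0683] [0.603  0.0481 0.0685]
```

```bash
python3 -m pendant '[{"slide":[0,0,-2],"spin":0},{"slide":[0,0,-4],"spin":0},{"slide":[0,0,-5.5],"spin":0},{"slide":[0,0,-6.5],"spin":0},{"slide":[0,0,-6.8],"spin":0},{"slide":[0,0,-6.8],"spin":0}]'; python3 -m pendant '[{"slide":[0,0,-0.2],"spin":0},{"slide":[0,0,-0.4],"spin":0},{"slide":[0,0,-0.6],"spin":0},{"slide":[0,0,-0.8],"spin":0},{"slide":[0,0,-0.8],"spin":0}]'
```

```text
time: 2.7
ee_pos: [0.5795, -0.1273, 0.2516]
eef_rot: [-0.36, -3.12, -0.001]
wrist_force: [0.5, 0.6, 1.0]
gripper_width: -0.0
finger_force: 0.0
time: 3.12
ee_pos: [0.5796, -0.1282, 0.2436]
eef_rot: [-0.362, -3.121, -0.0]
wrist_force: [0.5, -0.0, 0.8]
gripper_width: -0.0002
finger_force: 0.0
```

```bash
python3 -m pendant '[{"slide":[0,0,-0.15],"spin":0},{"slide":[0,0,-0.3],"spin":0},{"slide":[0,0,-0.45],"spin":0},{"slide":[0,0,-0.6],"spin":0},{"slide":[0,0,-0.6],"spin":0}]'; python3 -m pendant '[{"slide":[0,0,-0.1],"spin":0},{"slide":[0,0,-0.2],"spin":0},{"slide":[0,0,-0.3],"spin":0},{"slide":[0,0,-0.3],"spin":0}]'
```

```text
time: 3.53
ee_pos: [0.5798, -0.1283, 0.2377]
eef_rot: [0.362, 3.12, -0.0]
wrist_force: [-0.5, 1.1, 3.9]
gripper_width: -0.0004
finger_force: 1.7
time: 3.87
ee_pos: [0.5798, -0.1283, 0.2346]
eef_rot: [0.362, 3.12, -0.0]
wrist_force: [-0.1, -0.1, 2.4]
gripper_width: 0.0002
finger_force: 1.7
```

```bash
for i in 1; do python3 -m pendant '[{"slide":[0,0,-0.1],"spin":0},{"slide":[0,0,-0.2],"spin":0},{"slide":[0,0,-0.2],"spin":0}]'; done; python3 -m pendant '[{"slide":[0,0,-0.1],"spin":0},{"slide":[0,0,-0.1],"spin":0}]'
```

```text
time: 4.12
ee_pos: [0.5798, -0.1283, 0.2326]
eef_rot: [0.362, 3.12, -0.0]
wrist_force: [0.8, -1.3, 3.0]
gripper_width: 0.0003
finger_force: 1.7
time: 4.28
ee_pos: [0.5798, -0.1283, 0.2317]
eef_rot: [0.362, 3.12, -0.0]
wrist_force: [0.1, -0.5, 5.5]
gripper_width: -0.0002
finger_force: 2.6
```

```bash
python3 -m pendant '[{"slide":[0,0,-0.1],"spin":0},{"slide":[0,0,-0.1],"spin":0}]';  python3 -m pendant '[{"slide":[0,0,-0.1],"spin":0},{"slide":[0,0,-0.1],"spin":0}]'
```

```text
time: 4.45
ee_pos: [0.5798, -0.1283, 0.2309]
eef_rot: [0.362, 3.12, 0.0]
wrist_force: [-0.5, 0.2, 7.8]
gripper_width: -0.0002
finger_force: 3.7
time: 4.62
ee_pos: [0.5798, -0.1283, 0.2302]
eef_rot: [0.362, 3.12, 0.0]
wrist_force: [-1.6, 0.6, 10.5]
gripper_width: 0.0001
finger_force: 4.9
```

The force rises at about 3 N/mm up to 10.5 N, which matches a seated washer, so the large plug is home. Next is the medium plug.

```bash
python3 -m pendant '[{"slide":[0,0,1.5],"spin":0},{"slide":[0,0,4],"spin":0},{"slide":[-0.4,3,4.5],"spin":0},{"slide":[-1.2,6.5,4.5],"spin":0},{"slide":[-1.7,9.2,4.5],"spin":0},{"slide":[-1.7,9.9,4.5],"spin":0},{"slide":[-1.7,9.9,4],"spin":0},{"slide":[-1.7,9.9,4],"spin":0}]'
python3 - <<'E'
from h import *
s=read_state();print(s['ee_pos'],s['wrist_force'])
im,d,i=save('wrist','wrist2')
save('top','top2')
E
```

```text
time: 5.28
ee_pos: [0.5623, -0.0295, 0.2686]
eef_rot: [-0.361, -3.119, 0.001]
wrist_force: [-0.1, -0.9, 0.4]
gripper_width: -0.0003
finger_force: 0.0
[ 0.56225168 -0.02954983  0.26861379] [-0.05436506 -0.92046488  0.42100942]
```

View pics/wrist2.png

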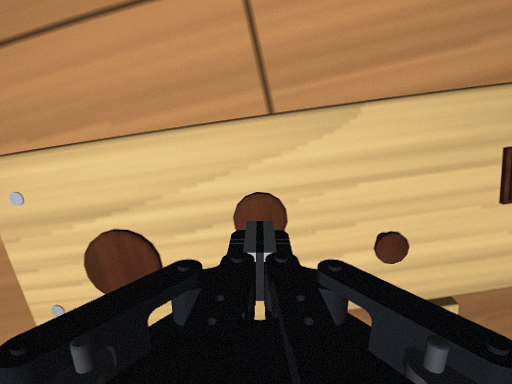

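The wrist view shows the large plug low at (122,265), the medium one under the fingertips at (261,219) and the small one at (391,247).

```bash
python3 - <<'E'
from h import *
W=dict(np.load('pics/wrist2.npz'))
for p in [(260.5,219.5),(392,247.5),(260,222)]: print(onz(W,*p,.068))
D=W['d'];print([dep(W,u,v,D[v,u]).round(4) for u,v in [(110,265),(260,205),(392,247)]])
E
python3 -m pendant '[{"slide":[0,0,-1],"spin":0},{"slide":[0,0,-2],"spin":0},{"slide":[0,0,-2.4],"spin":0},{"slide":[0,0,-2.4],"spin":0},{"slide":[0,0,-2.4],"spin":0}]'
```

```text
[ 0.56339392 -0.02893769  0.068     ]
[0.60133164 0.04840798 0.068     ]
[ 0.56492703 -0.02961186  0.068     ]
[array([ 0.5745, -0.1355,  0.0627]), array([ 0.5538, -0.027 ,  0.0691]), array([0.5996, 0.0476, 0.0704])]
time: 5.8
ee_pos: [0.5625, -0.0296, 0.2451]
eef_rot: [-0.362, -3.119, 0.001]
wrist_force: [-0.4, -0.4, 0.5]
gripper_width: -0.0002
finger_force: 0.0
```

```bash
python3 -m pendant '[{"slide":[0,0,-0.15],"spin":0},{"slide":[0,0,-0.3],"spin":0},{"slide":[0,0,-0.45],"spin":0},{"slide":[0,0,-0.6],"spin":0},{"slide":[0,0,-0.75],"spin":0},{"slide":[0,0,-0.9],"spin":0},{"slide":[0,0,-1],"spin":0},{"slide":[0,0,-1],"spin":0}]'; python3 -m pendant '[{"slide":[0,0,-0.1],"spin":0},{"slide":[0,0,-0.2],"spin":0},{"slide":[0,0,-0.2],"spin":0}]'
```

```text
time: 6.47
ee_pos: [0.5629, -0.0292, 0.2357]
eef_rot: [0.362, 3.12, 0.0]
wrist_force: [-0.5, 0.1, 3.9]
gripper_width: 0.0001
finger_force: 1.7
time: 6.72
ee_pos: [0.5628, -0.0292, 0.2336]
eef_rot: [0.361, 3.12, 0.0]
wrist_force: [0.5, 0.8, 3.6]
gripper_width: 0.0002
finger_force: 1.7
```

```bash
python3 -m pendant '[{"slide":[0,0,-0.1],"spin":0},{"slide":[0,0,-0.1],"spin":0}]'
```

```text
time: 6.88
ee_pos: [0.5628, -0.0292, 0.2326]
eef_rot: [0.362, 3.12, 0.0]
wrist_force: [-0.4, 0.2, 4.3]
gripper_width: -0.0001
finger_force: 1.8
```

```bash
python3 -m pendant '[{"slide":[0,0,-0.1],"spin":0},{"slide":[0,0,-0.2],"spin":0},{"slide":[0,0,-0.2],"spin":0}]'
```

```text
time: 7.13
ee_pos: [0.5629, -0.0292, 0.2309]
eef_rot: [0.362, 3.12, 0.0]
wrist_force: [-1.3, 0.6, 7.6]
gripper_width: 0.0001
finger_force: 3.8
```

```bash
python3 -m pendant '[{"slide":[0,0,-0.1],"spin":0},{"slide":[0,0,-0.1],"spin":0}]'
```

```text
time: 7.3
ee_pos: [0.5629, -0.0292, 0.2301]
eef_rot: [0.362, 3.12, 0.0]
wrist_force: [-1.2, 1.1, 10.4]
gripper_width: 0.0
finger_force: 5.0
```

The medium plug gives the same signature, so it's home. Now the small one.

```bash
python3 -m pendant '[{"slide":[0,0,1.5],"spin":0},{"slide":[0,0,4],"spin":0},{"slide":[1,2.5,4],"spin":0},{"slide":[2.5,5.5,4],"spin":0},{"slide":[3.9,7.7,4],"spin":0},{"slide":[3.9,7.75,3.5],"spin":0},{"slide":[3.9,7.75,3],"spin":0},{"slide":[3.9,7.75,3],"spin":0}]'
python3 - <<'E'
from h import *
s=read_state();print(s['ee_pos'],s['wrist_force'])
im,d,i=save('wrist','wrist3')
E
```

```text
time: 7.97
ee_pos: [0.6006, 0.0476, 0.258]
eef_rot: [-0.362, -3.117, 0.002]
wrist_force: [-0.3, -0.6, -0.7]
gripper_width: -0.0001
finger_force: 0.0
[0.60055845 0.04759659 0.25796972] [-0.3189711  -0.62916597 -0.66900838]
```

View pics/wrist3.png

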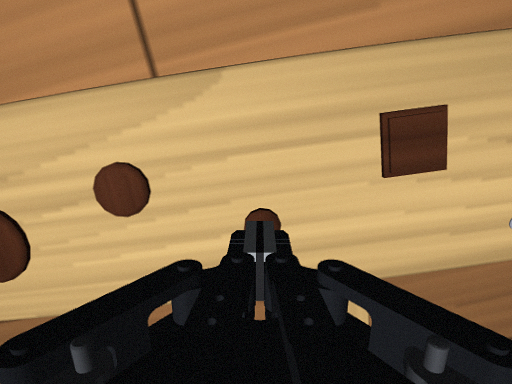

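The small plug is peeking out behind the fingertips, centred near column 263 with its upper edge at row 208. The square plug stands clear at (414,142).

```bash
python3 - <<'E'
from h import *
W=dict(np.load('pics/wrist3.npz'));im=W['im'].astype(int)
m=(im[:,:,0]-im[:,:,2]>25)&(im.sum(2)<280);m[:200]=0
for v in range(206,230,3):
    u=np.where(m[v,225:300])[0]+225;print(v,u.min() if len(u) else None,u.max() if len(u) else None)
for v in (208,224,227): print(v,onz(W,263,v,.068).round(4))
E
python3 -m pendant '[{"slide":[0,0,-0.6],"spin":0},{"slide":[0,0,-1.1],"spin":0},{"slide":[0,0,-1.3],"spin":0},{"slide":[0,0,-1.3],"spin":0}]'
```

```text
206 None None
209 256 269
212 250 270
215 249 277
218 247 278
221 245 279
224 245 280
227 244 280
208 [0.5908 0.052  0.068 ]
224 [0.6004 0.0498 0.068 ]
227 [0.6022 0.0494 0.068 ]
time: 8.35
ee_pos: [0.6012, 0.0478, 0.2459]
eef_rot: [-0.363, -3.119, 0.001]
wrist_force: [0.1, -0.2, 0.6]
gripper_width: 0.0002
finger_force: 0.0
```

```bash
python3 -m pendant '[{"slide":[0,0.1,-0.1],"spin":0},{"slide":[0,0.1,-0.3],"spin":0},{"slide":[0,0.1,-0.45],"spin":0},{"slide":[0,0.1,-0.6],"spin":0},{"slide":[0,0.1,-0.75],"spin":0},{"slide":[0,0.1,-0.9],"spin":0},{"slide":[0,0.1,-1],"spin":0},{"slide":[0,0.1,-1],"spin":0}]'; python3 -m pendant '[{"slide":[0,0,-0.1],"spin":0},{"slide":[0,0,-0.2],"spin":0},{"slide":[0,0,-0.2],"spin":0}]'
```

```text
time: 9.02
ee_pos: [0.6018, 0.0493, 0.2367]
eef_rot: [0.362, 3.12, 0.0]
wrist_force: [0.4, 0.4, 3.2]
gripper_width: 0.0003
finger_force: 1.7
time: 9.27
ee_pos: [0.6018, 0.0494, 0.2346]
eef_rot: [0.362, 3.12, 0.0]
wrist_force: [-1.0, 0.6, 4.7]
gripper_width: 0.0003
finger_force: 1.7
```

```bash
python3 -m pendant '[{"slide":[0,0,-0.1],"spin":0},{"slide":[0,0,-0.1],"spin":0}]'
```

```text
time: 9.43
ee_pos: [0.6018, 0.0494, 0.2336]
eef_rot: [0.362, 3.12, 0.0]
wrist_force: [-0.5, -0.3, 4.6]
gripper_width: -0.0002
finger_force: 1.8
```

```bash
python3 -m pendant '[{"slide":[0,0,-0.1],"spin":0},{"slide":[0,0,-0.2],"spin":0},{"slide":[0,0,-0.3],"spin":0},{"slide":[0,0,-0.3],"spin":0}]'
```

```text
time: 9.77
ee_pos: [0.6018, 0.0493, 0.2309]
eef_rot: [0.362, 3.121, 0.0]
wrist_force: [-1.3, 0.8, 7.9]
gripper_width: 0.0002
finger_force: 3.9
```

```bash
python3 -m pendant '[{"slide":[0,0,-0.1],"spin":0},{"slide":[0,0,-0.1],"spin":0}]'
```

```text
time: 9.93
ee_pos: [0.6018, 0.0493, 0.2301]
eef_rot: [0.362, 3.12, 0.001]
wrist_force: [-2.9, -0.0, 9.5]
gripper_width: -0.0
finger_force: 5.0
```

All three are seated. I'll lift and back off, then check the heights from the cameras.

```bash
python3 -m pendant '[{"slide":[0,0,1.5],"spin":0},{"slide":[0,0,4],"spin":0},{"slide":[0,0,8],"spin":0},{"slide":[-2,0,11],"spin":0},{"slide":[-5,0,13],"spin":0},{"slide":[-8,0,14],"spin":0},{"slide":[-11,0,14],"spin":0},{"slide":[-11,0,14],"spin":0}]'
python3 - <<'E'
from h import *
print(read_state()['wrist_force'])
im,d,W=save('wrist','wrist4');S,ds,si=save('scene','scene4')
for n,p in [('large',(.58,-.13)),('med',(.563,-.0295)),('small',(.602,.049)),('sq',(.574,.141))]:
    for nm,I,D in (('wrist',W,d),('scene',si,ds)):
        c=I['R']@np.array([*p,.062])+I['t'];x,y=c[:2]/c[2];s=1+I['k1']*(x*x+y*y)
        u,v=int(round(I['fx']*x*s+I['cx'])),int(round(I['fy']*y*s+I['cy']))
        if 2<u<509 and 2<v<381: print(n,nm,(u,v),dep(I,u,v,np.median(D[v-2:v+3,u-2:u+3])).round(4))
cv2.imwrite('pics/f4.png',np.hstack([im,S])[:,:,::-1][:,:])
cv2.imwrite('pics/f4.png',cv2.resize(cv2.imread('pics/f4.png'),(800,300)))
E
```

```text
time: 10.6
ee_pos: [0.4867, 0.0486, 0.369]
eef_rot: [-0.361, -3.115, 0.0]
wrist_force: [-0.7, -0.5, -0.6]
gripper_width: -0.0
finger_force: 0.0
[-0.70717727 -0.52785391 -0.5653665 ]
large wrist (119, 297) [0.4647 0.0117 0.2655]
large scene (213, 187) [ 0.5758 -0.134   0.0595]
med wrist (203, 265) [ 0.5627 -0.0295  0.062 ]
med scene (241, 198) [ 0.5617 -0.0314  0.0586]
small wrist (284, 282) [0.4712 0.0598 0.2644]
small scene (253, 215) [0.5975 0.0462 0.058 ]
sq wrist (367, 240) [0.5702 0.1394 0.0689]
sq scene (285, 224) [0.579  0.1438 0.0662]
```

View pics/f4.png

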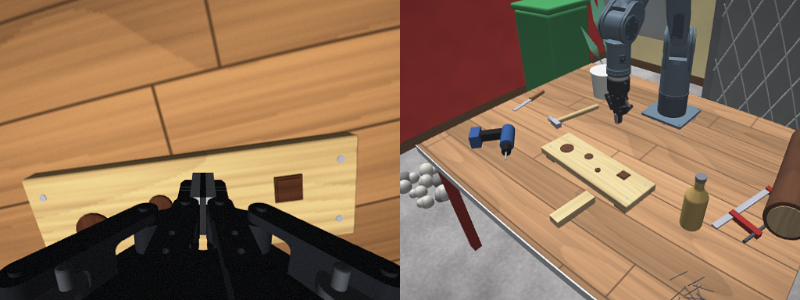

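The views show the three round plugs down, with tops at about 0.059 in the scene camera, and the square still standing at about 0.066. The flask, hammer, offcut and drill haven't moved and the arm is clear.

```bash
python3 -c "
from station import sign_off
print(sign_off())"
```

```text
the job is handed in; nothing more can be done
None
```

I pressed the large, medium and small round plugs home in that order, each to about 10 N, left the square plug standing, saw no bystander moved, and handed the job in after about 11 s with the arm clear.

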